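Rocking check of a plate stage with a straightedge

TASK

Take the steel straightedge from its sloping rest, lay it flat side down along the plate stage, centred, so that it reaches over both end lands, and let go. With the tip of the gripper press its left end (seen from the robot) lightly down onto the land, then its right end, so that it rocks over the proud centre pad and back. Then turn the winged knob clockwise to its stop, so that the pad drops and the straightedge lies level on both lands; leave it there and do not disturb the tape roll, eyepiece and jar.

Things in the scene. Friction and masses are not known exactly. Their poses are not given: they have to be found in the camera images.
- bar_mid (a point): Centre of the loose steel straightedge (0.35 kg), 20 mm above its underside; y runs along its length, x across, z up out of the grip rib. The bed's top is 10 mm below this point, the rib's top 20 mm above it. It is the same both ways round.
- straightedge: The straightedge, an upside-down T in section; origin in the middle of its underside, axes as for its centre. Flat bed 180 mm long (y), 34 wide (x), 10 thick; on its middle an upright grip rib 12 mm thick (x), 90 long (y), up to 40 mm above the underside.
- bar_end_a (a point): Point on the top of the straightedge's bed near one end: 75 mm along +y from the bar's middle, 10 mm above the underside.
- bar_end_b (a point): The same near the other end, 75 mm along -y.
- rest: Dark sheet-steel rest, fixed, 140 mm wide (y), 80 mm high; origin in the middle of its underside. Its face slopes 30 degrees from level, falling towards +x (roughly the robot's left, towards the stage). At the start the straightedge lies on it along y, rib square to the slope, lower edge against a 7 mm lip, middle of its underside 60 mm above the desk.
- stage: Plate stage, fixed grey block; origin in the middle of its underside, x from its front (knob side) to its back, y to its left, z up. Foot 100 (x) by 190 mm (y), block top 48 mm high. Across its ends lie aluminium lands 90 mm (x) by 45 mm (y, from 50 to 95 mm off centre), top 60 mm high.
- face (a point): Centre of the stage's face, level with the lands, 60 mm above the desk; the straightedge's middle belongs over it, its length along the stage's y. Here is a steel pad 60 (x) by 28 mm (y), at the start 3.5 to 5.5 mm proud of the lands: a straightedge laid over it may balance level, and see-saws when an end is pressed, the other end rising up to 13 mm.
- land_left (a point): On top of the left land, 75 mm along +y from the face centre: where the left end of the straightedge is pressed.
- land_right (a point): On top of the right land, 75 mm along -y from the face centre: where the right end is pressed.
- wing (a joint): Angle of the winged knob in front of the stage, rad: about 1.05 to 1.35 at the start, 0 at its stop, falling as it is turned clockwise seen from above. A cam lifts the pad 5 mm per rad; at 0 the pad is 1.5 mm below the lands. Stays where it is left (friction 0.12 N m).
- wing_top (a point): Top centre of the black winged knob, on its upright axis, 83 mm in front of the stage's centre, 70 mm above the desk. The wings form one flat blade 64 mm tip to tip, 9 thick, 32 high, lying along the stage's x axis turned by (wing - 0.65) rad about z. In mid-turn a tip passes 6 mm from the block, whose top is 22 mm lower than the wings'. Grip the upper 18 mm across the thickness.
- tape: Roll of tape lying in front, 77 mm across, 16 mm high, loose bystander; origin in the middle of its underside.
- eyepiece: Black eyepiece, 45 mm across, 61 mm high, loose bystander behind; origin in the middle of its underside.
- jar: Small glass jar, 61 mm across, 60 mm high, loose bystander behind; origin in the middle of its underside.

How it is judged:
On the way, in this order (a step that is already met when the one before it is completed fails the run):
1. the straightedge lies along the stage, centred over the proud pad, released and still (horizontal distance between bar_mid and face below 0.025 m and angle between the y axis of bar_mid and the y axis of stage, either way round below 0.2 rad and z of bar_mid in the frame of stage above 0.076 m and contact force between the fingers and straightedge below 0.1 N and linear speed of straightedge below 0.02 m/s and angular speed of straightedge below 0.1 rad/s and value of joint wing above 0.85 rad and angle between bar_mid's own z axis and vertical below 0.14 rad), for 0.3 s.
2. its left end is pressed down onto the left land with the gripper's tip (contact force between the fingers and straightedge above 1.5 N and horizontal distance between the grasp point and land_left below 0.04 m and value of joint wing above 0.85 rad and ((horizontal distance between bar_end_a and land_left below 0.045 m and z of bar_end_a in the frame of stage below 0.0735 m) or (horizontal distance between bar_end_b and land_left below 0.045 m and z of bar_end_b in the frame of stage below 0.0735 m))), for 0.2 s.
3. its right end is pressed down onto the right land with the gripper's tip (contact force between the fingers and straightedge above 1.5 N and horizontal distance between the grasp point and land_right below 0.04 m and value of joint wing above 0.85 rad and ((horizontal distance between bar_end_a and land_right below 0.045 m and z of bar_end_a in the frame of stage below 0.0735 m) or (horizontal distance between bar_end_b and land_right below 0.045 m and z of bar_end_b in the frame of stage below 0.0735 m))), for 0.2 s.
4. the winged knob is turned clockwise to its stop (value of joint wing below 0.2 rad), for 0.2 s.
At the end, for the whole second after the job is handed in: The straightedge lies released and still, level within 0.03 rad, underside down on both lands, its middle within 25 mm of the face centre and its length within 0.2 rad of the stage's; the winged knob is within 0.2 rad of its clockwise stop (horizontal distance between bar_mid and face below 0.025 m and angle between the y axis of bar_mid and the y axis of stage, either way round below 0.2 rad and z of bar_mid in the frame of stage between 0.076 and 0.0825 m and contact force between the fingers and straightedge below 0.1 N and linear speed of straightedge below 0.02 m/s and angular speed of straightedge below 0.1 rad/s and angle between bar_mid's own z axis and vertical below 0.03 rad and value of joint wing below 0.2 rad); the robot touches nothing.
It fails at once if the tape roll is shifted by more than 30 mm (distance of tape from where it was at the start of the episode above 0.03 m).
It fails at once if the eyepiece is shifted by more than 30 mm (distance of eyepiece from where it was at the start of the episode above 0.03 m).
It fails at once if the jar is shifted by more than 30 mm (distance of jar from where it was at the start of the episode above 0.03 m).
It fails at once if the straightedge is pressed or dropped on the stage with more than 60 N (contact force between straightedge and stage above 60 N).
It also fails if it takes over 64 s, if anything falls off the work surface, if the arm or the gripper's body presses on something with over 40 N, if the wrist force passes 120 N, or if a joint passes its speed limit or range.

ROBOT

A 6-joint arm with a two-finger parallel gripper is mounted at the origin on a cart in front of the work surface, level with it; the furniture and walls round the work are solid. World frame = base frame: x ahead of the robot, y to its left, z up, the work surface at z = 0. Lengths are in m, angles in rad, forces in N, time in s.
With the tool pointing down it reaches from about 0.4 to 0.925 m from the base axis. Payload 3.4 kg.
Tool frame: the origin (TCP) lies at the very end of the fingers, on their centre line; the grasp point (between the pads) lies 19 mm behind it; z points along the fingers, y is the direction in which the jaws open and shut (so a half turn about z gives the same grasp; the last joint's range is limited). The gripper opens to 85 mm and grips with 20 to 120 N. Pads are 22 mm wide; open, the fingers measure 114 mm over their backs; the gripper's body (76 mm by 85 mm) begins 54 mm behind the grasp point. The pads swing forward as they close: fully open they stand 13 mm farther back than shut.
Start: joints at [-1.22, 0.307, 1.506, -0, 1.328, -0.073], TCP at [0.236, -0.524, 0.231] pointing down, gripper open.
Joint ranges: [-3.12, 3.12], [-1.05, 2.28], [0.14, 2.33], [-1.42, 4.57], [0.1, 2.73], [-2.68, 2.68]. Speed limits (rad/s): [2.57, 2.57, 3.14, 3.14, 3.14, 3.14].

INTERFACE

Orientations are given as a unit quaternion [w, x, y, z].
In Python, from rig import bot, imaging gives the robot as it stands.
- The arm moves only by the tool servo_tool, never from a script. Its argument "increments" is a list of rows, each a list of 7 numbers: the shift along the tool's x, y, z in units of 25 mm (1.0 is 25 mm), then the turn, a rotation vector about the tool's x, y, z in degrees, then the gripper's target within -1 to 1 (fully open at 1, half-way at 0, shut at -1). A call has 1 to 12 rows; each row is the pose to reach, as a shift and turn from the pose measured when the call began, along the tool's axes at that moment; what a row does not reach only later rows make up. A row lasts 1/12 s, in which the tool goes at most 41.7 mm and 7.16 degrees, less where a joint would pass 70% of its speed; a pose out of reach is approached as far as the arm can. A call with a gripper value outside its range is refused whole. The fingers move at their own pace and stop on an object; "squeeze" is the grip in N (left out, the last holds). Time passes only in rows, so rows that repeat a pose let the fingers close. It gives the time, the measured TCP pose, the force and the opening at its end, in the units of the state.
- bot.state(): the state, without advancing time (a new reading comes with each control period).
- imaging.camera(name): name is "scene" or "top" or "wrist"; returns a dict with "img" (420x560x3 uint8, red, green, blue), "z_map" (420x560 float32, m along the optical axis (not along the pixel's ray), 0 where there is no reading), "fx", "fy", "cx", "cy" (pixels), "pose" (4x4, takes a point from camera to world coordinates). Camera axes: x right, y down, z forward; pixel columns grow to the right and rows downward; lengths in m; the calibration is good to about 2 mm. The wrist camera is an equidistant fisheye: a pixel r from the principal point sees the ray r / f radians off the axis. A picture is of the moment at which its call begins.
- bot.job_done(): hands the job in, once; it reports no verdict.
The state is a dict: "clock": time; "qpos": joint angles; "dq": joint speeds; "tau": joint torques, N m; "ee_pos": TCP position; "tcp_rot": TCP orientation; "contact_force": force on the tool from outside, world axes, zero at the start; "ft_torque": the same for the moment, N m; "grip_width": opening from 0.0 (shut) to 1.0 (fully open).
Only numpy, scipy, OpenCV 4.12 (cv2) and the standard library are available. Lean on these libraries where they do the work, as an engineer would, in place of code of your own. Each camera call takes 0.05 s, during which the arm holds its last target.

## Working session

There is one attempt and no reset: what is moved stays moved. The work goes in short steps, Python scripts to look and compute and a tool call to move; the robot and the scene stay as the last step left them, time stands still between calls to the robot, and variables do not carry over. Pictures are saved under pics/ and viewed, and the job is handed in when it is done.

Besides the shell and the picture viewer there is one more tool, called after "Emit:" by a JSON object that holds its "method" and its "body". servo_tool: Moves the arm, as the interface text tells. Its arguments: {"type":"object","properties":{"increments":{"type":"array","items":{"type":"array","items":{"type":"number"}}},"squeeze":{"type":"number"}},"required":["increments"]}

```bash
ls; mkdir -p pics
python3 - <<'E'
from rig import bot, imaging
import cv2,numpy as np
print(bot.state())
for n in ("scene","top"):
    c=imaging.camera(n); cv2.imwrite(f"pics/{n}0.png",c["img"][:,:,::-1]); np.savez(f"pics/{n}0.npz",**c)
    print(n,c["fx"],c["fy"],c["cx"],c["cy"],np.round(c["pose"],4).tolist())
E
```

```text
pics
{'clock': 0.0, 'qpos': array([-1.22051264e+00,  3.07569471e-01,  1.50767443e+00,  5.87150264e-06,
        1.32838555e+00, -7.34881304e-02]), 'dq': array([-5.83389937e-05, -7.61335173e-04,  9.36879263e-04, -1.52118166e-03,
       -7.87768862e-04, -5.17771773e-04]), 'tau': array([ 8.05236436e-05, -4.57544839e+01, -2.51912266e+01,  2.62930344e-04,
        1.31601424e-02, -3.20118374e-05]), 'ee_pos': array([ 0.23618801, -0.52349118,  0.23038266]), 'tcp_rot': array([-1.00905530e-03,  9.77635681e-01,  2.10303205e-01, -1.37672816e-04]), 'contact_force': array([-0.85474777,  0.36255137,  0.74733509]), 'ft_torque': array([-0.0244518 ,  0.0233659 , -0.00783261]), 'grip_width': 0.9989026797528437}
scene 388.3316084532633 388.3316084532633 280.340137539593 215.6117635345441 [[0.8663, 0.3574, -0.3491, 0.875], [0.4996, -0.6154, 0.6097, -0.4602], [0.0031, -0.7025, -0.7117, 0.6693], [0.0, 0.0, 0.0, 1.0]]
top 397.265166847252 397.265166847252 273.65956291927165 208.35381512448 [[-0.0011, -0.989, 0.1476, 0.4647], [-1.0, 0.0023, 0.0076, 0.0517], [-0.0078, -0.1476, -0.989, 0.9143], [0.0, 0.0, 0.0, 1.0]]
```

View pics/scene0.png

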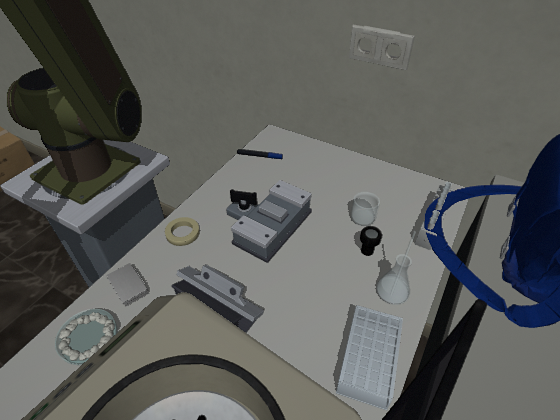

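View pics/top0.png

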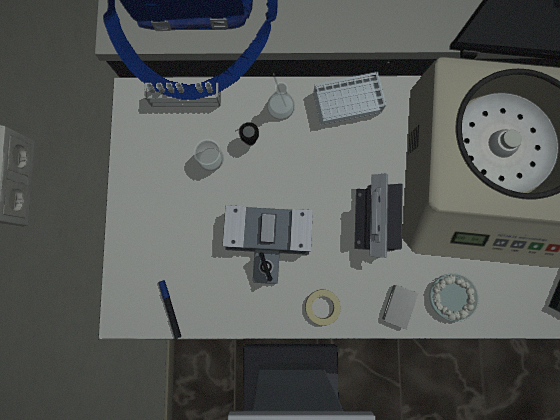

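The scene view shows the stage at about (272,220), the rest with the straightedge at about (222,288) beside the centrifuge. In the top view, the stage is at (268,229), knob at (265,266), bar at (379,216), tape at (323,307), jar at (208,155) and eyepiece at (248,132).

```bash
cat > h.py <<'E'
import numpy as np,cv2
def cloud(c):
    z=c["z_map"]; v,u=np.mgrid[:z.shape[0],:z.shape[1]]
    P=np.stack([(u-c["cx"])/c["fx"]*z,(v-c["cy"])/c["fy"]*z,z],-1)
    T=c["pose"]; return P@T[:3,:3].T+T[:3,3]
def ray(c,uv,h):
    T=c["pose"]; d=T[:3,:3]@np.array([(uv[0]-c["cx"])/c["fx"],(uv[1]-c["cy"])/c["fy"],1]); o=T[:3,3]
    return o+d*(h-o[2])/d[2]
E
python3 - <<'E'
from h import *
c=dict(np.load("pics/top0.npz")); P=cloud(c); Z=P[...,2]
im=c["img"][:,:,::-1]
print("desk z",np.median(Z[280:320,200:240]))
cv2.imwrite("pics/crop.png",cv2.resize(im[160:300,205:415],None,fx=3.8,fy=3.8,interpolation=cv2.INTER_CUBIC))
hm=np.clip(Z/0.12*255,0,255).astype(np.uint8)
cv2.imwrite("pics/hm.png",cv2.resize(cv2.applyColorMap(hm,cv2.COLORMAP_JET)[160:300,205:415],None,fx=3.8,fy=3.8,interpolation=0))
# lands
for nm,(a,b,lo,hi) in dict(all=(200,260,.054,.0625)).items():
    m=np.zeros(Z.shape,np.uint8); m[195:262,215:320]=((Z>lo)&(Z<hi))[195:262,215:320]
    n,l,s,ce=cv2.connectedComponentsWithStats(m)
    for i in range(1,n):
        if s[i,4]>60:
            p=P[l==i]; print(s[i],p.mean(0).round(4)); r=cv2.minAreaRect((p[:,:2]*1000).astype(np.float32)); print(r)
# knob
m=np.zeros(Z.shape,bool); m[240:290,240:290]=True; 
k=P[m&(Z>.060)&(P[...,0]<P[235,268,0]+.0)]; 
for hgt in (.055,.06,.064,.067):
    q=P[245:290,240:290].reshape(-1,3); q=q[(q[:,2]>hgt)&(q[:,2]<.078)]
    if len(q): print(hgt,len(q),q.mean(0).round(4),cv2.minAreaRect((q[:,:2]*1000).astype(np.float32)))
# centrifuge & rest heights
for x in (340,360,366,372,378,384,390,400,415,430,450): print(x,P[215,x].round(3),P[190,x].round(3))
E
```

```text
desk z 0.0005951537998833412
[223 205  23  43 769] [0.5533 0.1438 0.0602]
((554.3709716796875, 144.12217712402344), (45.2719612121582, 90.4840087890625), 86.47528076171875)
[290 209  23  43 788] [ 5.456e-01 -3.000e-04  6.020e-02]
((545.6807250976562, -0.43021202087402344), (45.02587890625, 90.04379272460938), 86.60565185546875)
0.055 146 [0.4702 0.0802 0.0693] ((482.37237548828125, 89.6286849975586), (99.42214965820312, 27.533390045166016), 40.91667556762695)
0.06 141 [0.4694 0.0794 0.0697] ((482.37237548828125, 89.6286849975586), (99.42214965820312, 27.533390045166016), 40.91667556762695)
0.064 133 [0.4669 0.0764 0.0702] ((466.900146484375, 76.50212860107422), (63.19640350341797, 9.365692138671875), 19.37999153137207)
0.067 127 [0.4669 0.0766 0.0704] ((466.900146484375, 76.50212860107422), (63.19640350341797, 9.365692138671875), 19.37999153137207)
340 [ 0.585 -0.095  0.001] [ 0.644 -0.097 -0.   ]
360 [ 0.584 -0.14   0.005] [ 0.642 -0.142  0.008]
366 [ 0.582 -0.15   0.025] [ 0.64  -0.153  0.019]
372 [ 0.573 -0.146  0.094] [ 0.632 -0.156  0.061]
378 [ 0.574 -0.161  0.087] [ 0.629 -0.166  0.074]
384 [ 0.575 -0.176  0.076] [ 0.629 -0.179  0.074]
390 [ 0.575 -0.19   0.073] [ 0.63  -0.193  0.07 ]
400 [ 0.574 -0.208  0.082] [ 0.628 -0.211  0.08 ]
415 [ 0.572 -0.233  0.101] [ 0.626 -0.239  0.093]
430 [ 0.565 -0.246  0.147] [ 0.612 -0.243  0.162]
450 [ 0.565 -0.282  0.153] [ 0.611 -0.28   0.164]
```

View pics/crop.png

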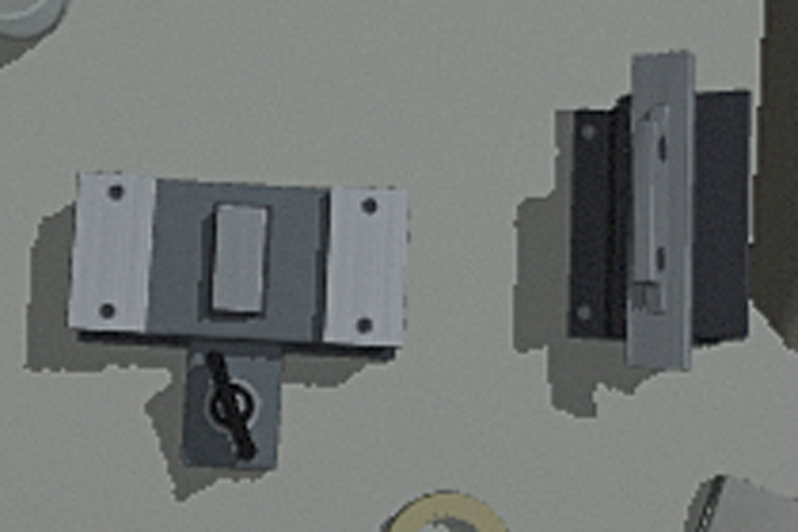

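View pics/hm.png

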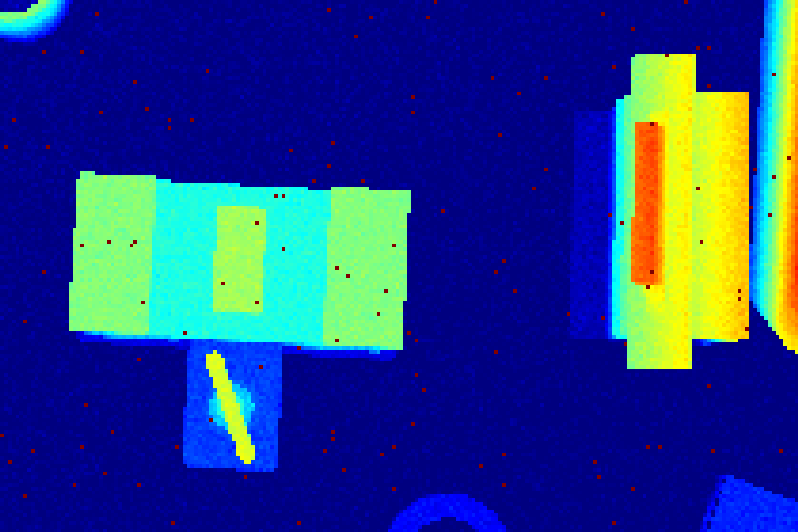

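Run:
```python
from h import *
c=dict(np.load("pics/top0.npz")); P=cloud(c); Z=P[...,2]
# bed: crop px region cols 205+ (665..690)/3.8 -> 380..386, rows 160+60/3.8..160+360/3.8
def plane(p):
    m=p.mean(0); u,s,v=np.linalg.svd(p-m); n=v[2]*np.sign(v[2][2]); return m,n,s[2]/np.sqrt(len(p))
bed=P[178:254,382:386].reshape(-1,3); bed=bed[(bed[:,2]>.05)&(bed[:,2]<.1)]
for _ in range(3):
    m,n,s=plane(bed); bed=bed[abs((bed-m)@n)<.003]
print("bed",m,n,s,len(bed), np.degrees(np.arccos(n[2])))
top=P[194:233,373:379].reshape(-1,3); top=top[(top[:,2]>.082)&(top[:,2]<.11)]
for _ in range(3):
    mt,nt,s=plane(top); top=top[abs((top-mt)@nt)<.002]
print("rib",mt,nt,s,len(top), (mt-m)@n)
# all bar points by plane distance to bed: in patch
Q=P[165:262,365:390].reshape(-1,3)
d=(Q-m)@n
b=Q[(abs(d)<.003)]; b=b[b[:,2]>.05]
r=Q[(d>.025)&(d<.034)]
for nm,q in (("bed",b),("rib",r)):
    w=np.linalg.svd(q-q.mean(0))[2][0]; w*=np.sign(w[0]); t=(q-q.mean(0))@w; v=np.cross(w,n);s=(q-q.mean(0))@v
    print(nm,len(q),q.mean(0).round(4),w.round(4),np.percentile(t,[0,1,99,100]).round(4),np.percentile(s,[0,1,99,100]).round(4))
    mid=q.mean(0)+w*(np.percentile(t,.5)+np.percentile(t,99.5))/2+v*(np.percentile(s,1)+np.percentile(s,99))/2
    print(" mid",mid.round(4))
# centrifuge
q=P[:, 395:].reshape(-1,3); q=q[(q[:,2]>.1)&(q[:,2]<.5)]
for h in (.1,.15,.2): 
    qq=q[q[:,2]>h]; print("cf",h,qq[:,1].max(),qq[:,0].min(),qq[:,0].max(),q[:,2].max())
for n,u in (("tape",(323,307)),("eye",(248,132)),("jar",(208,155))): print(n,ray(c,u,.03))
```

```text
bed [ 0.57443211 -0.17551205  0.07451871] [0.03111018 0.62722539 0.7782162 ] 0.001232303959458594 291 38.90245834482244
rib [ 0.57623674 -0.15451597  0.09343757] [-0.03500692 -0.5763448   0.81645648] 0.00106432877780692 130 0.02794838114553155
bed 730 [ 0.5773 -0.1686  0.0696] [ 0.9988 -0.048  -0.0032] [-0.0891 -0.0886  0.0883  0.0901] [-0.0296 -0.0259  0.0137  0.0145]
 mid [ 0.5778 -0.1639  0.0658]
rib 257 [ 0.5758 -0.1511  0.0943] [ 0.9981 -0.0598  0.0144] [-0.0425 -0.0425  0.0454  0.0456] [-0.0071 -0.0068  0.0055  0.006 ]
 mid [ 0.5773 -0.1507  0.0939]
cf 0.1 -0.22864015976569546 0.48728893635046805 0.9075361022199598 0.3242210788538633
cf 0.15 -0.23532144580562842 0.5410707976077429 0.9075361022199598 0.3242210788538633
cf 0.2 -0.29147051196393015 0.8771692862413749 0.9075361022199598 0.3242210788538633
tape [ 0.38013861 -0.04827658  0.03      ]
eye [0.77574336 0.11775587 0.03      ]
jar [0.72103827 0.20933321 0.03      ]
```

```bash
cat >> h.py <<'E'
from scipy.spatial.transform import Rotation as R
def q2R(q): return R.from_quat([q[1],q[2],q[3],q[0]]).as_matrix()
def frame(zdir,xdir):
    z=np.array(zdir,float);z/=np.linalg.norm(z);x=np.array(xdir,float);x-=x@z*z;x/=np.linalg.norm(x)
    return np.stack([x,np.cross(z,x),z],1)
def yaw(d): return [np.cos(np.radians(d)),np.sin(np.radians(d)),0]
def inc(pos,Rt,st):
    R0=q2R(st["tcp_rot"]); s=R0.T@(np.array(pos)-st["ee_pos"])/.025
    r=np.degrees(R.from_matrix(R0.T@Rt).as_rotvec()); return np.round(s,3).tolist()+np.round(r,2).tolist()
n=np.array([0.026,0.4993,0.866]); n/=np.linalg.norm(n)
BM=np.array([.577,-.161,.0773]); BY=np.array([.9986,-.053,0])
SC=np.array([.5500,.0718]); SX=np.array([.9982,-.06]); SY=np.array([.06,.9982])
DOWN=[0,0,-1]
E
python3 - <<'E'
from h import *; from rig import bot
s=bot.state()
print("via",inc([.42,-.15,.25],frame(DOWN,yaw(-3)),s))
E
```

```text
via [12.847, -10.6, -0.76, -0.1, 0.02, 27.28]
```

Emit:
{"method": "servo_tool", "body": {"increments": [[12.85,-10.6,-0.8,0,0,27,0],[12.85,-10.6,-0.8,0,0,27,0],[12.85,-10.6,-0.8,0,0,27,0],[12.85,-10.6,-0.8,0,0,27,0],[12.85,-10.6,-0.8,0,0,27,0],[12.85,-10.6,-0.8,0,0,27,0],[12.85,-10.6,-0.8,0,0,27,0],[12.85,-10.6,-0.8,0,0,27,0],[12.85,-10.6,-0.8,0,0,27,0],[12.85,-10.6,-0.8,0,0,27,0],[12.85,-10.6,-0.8,0,0,27,0],[12.85,-10.6,-0.8,0,0,27,0]]}}

```text
clock: 1.1
ee_pos: [0.4207, -0.1476, 0.2509]
tcp_rot: [-0.001, 1.0, -0.021, -0.0]
contact_force: [0.2, -1.0, -0.5]
grip_width: 0.502
```

Run:
```python
from h import *; from rig import bot
s=bot.state(); print(s["ee_pos"],s["qpos"].round(2),s["grip_width"],s["clock"])
# bed top centre = BM-.01n ; TCP 4mm above bed
T=BM-.01*n+.004*n; Rt=frame(-n,BY)
print(T,"pre",inc(T+.10*n,Rt,s))
```

```text
[ 0.42067648 -0.14758926  0.25089555] [-0.43  0.11  1.72  0.    1.31  1.18] 0.5024712136927307 1.1
[ 0.57684399 -0.1639959   0.07210382] pre [6.293, -1.598, 3.685, -30.11, -0.09, 0.63]
```

Emit:
{"method": "servo_tool", "body": {"increments": [[6.3,-1.6,1.5,-30,0,0.5,0],[6.3,-1.6,2.5,-30,0,0.5,0],[6.3,-1.6,3.7,-30,0,0.5,0],[6.3,-1.6,3.7,-30,0,0.5,0],[6.3,-1.6,3.7,-30,0,0.5,0],[6.3,-1.6,3.7,-30,0,0.5,0],[6.3,-1.6,3.7,-30,0,0.5,0],[6.3,-1.6,3.7,-30,0,0.5,0]]}}

```text
clock: 1.77
ee_pos: [0.5786, -0.1158, 0.1584]
tcp_rot: [0.258, 0.966, -0.025, -0.007]
contact_force: [-0.1, -0.2, 0.2]
grip_width: 0.499
```

Run:
```python
from h import *; from rig import bot,imaging
s=bot.state(); print(s["ee_pos"],s["qpos"].round(2),s["grip_width"],s["clock"])
T=BM-.01*n+.004*n; Rt=frame(-n,BY)
print("grasp",inc(T,Rt,s),"mid",inc(T+.04*n,Rt,s))
for k in("wrist","scene"):
    c=imaging.camera(k); cv2.imwrite(f"pics/{k}1.png",c["img"][:,:,::-1]);
```

```text
[ 0.57858566 -0.11577958  0.1583619 ] [ 0.05  0.44  1.63 -0.56  1.19  1.92] 0.4988480648565744 1.7667
grasp [0.033, -0.048, 3.953, -0.08, 0.04, 0.05] mid [0.032, -0.051, 2.353, -0.08, 0.04, 0.05]
```

View pics/wrist1.png

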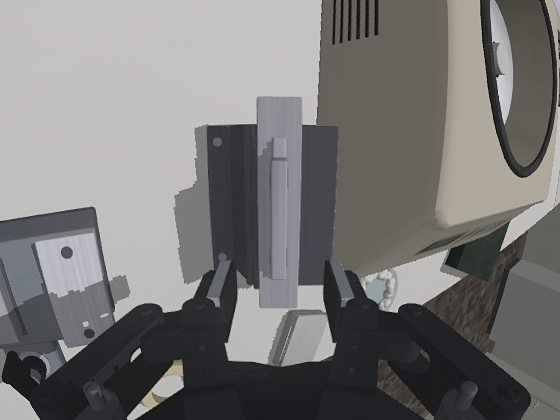

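View pics/scene1.png

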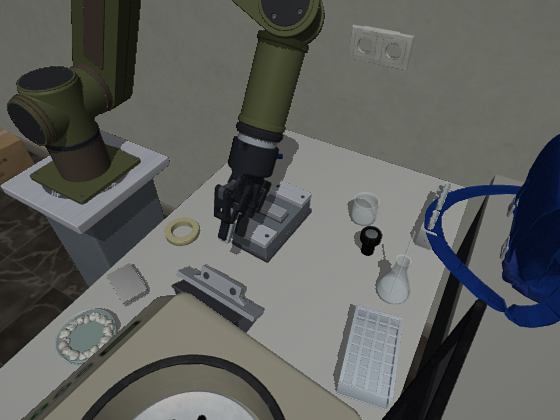

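The wrist view shows the rib (col 279, rows 137–280) square to the view and centred between the fingers (230/330). The scene view shows the fingers clear of the rest. Next I descend.

Emit:
{"method": "servo_tool", "body": {"increments": [[0.03,-0.05,1.0,0,0,0,0],[0.03,-0.05,2.0,0,0,0,0],[0.03,-0.05,2.8,0,0,0,0],[0.03,-0.05,3.4,0,0,0,0],[0.03,-0.05,3.75,0,0,0,0],[0.03,-0.05,3.95,0,0,0,0],[0.03,-0.05,3.95,0,0,0,0]]}}

```text
clock: 2.45
ee_pos: [0.5765, -0.1655, 0.0742]
tcp_rot: [0.258, 0.966, -0.027, -0.006]
contact_force: [-0.7, -0.2, 0.4]
grip_width: 0.5
```

Run:
```python
from h import *; from rig import bot,imaging
s=bot.state(); print(s["ee_pos"],s["contact_force"])
c=imaging.camera("wrist"); cv2.imwrite(f"pics/w2.png",c["img"][:,:,::-1]);
```

```text
[ 0.5764785  -0.16545476  0.07422573] [-0.69160203 -0.23124273  0.44783969]
```

View pics/w2.png

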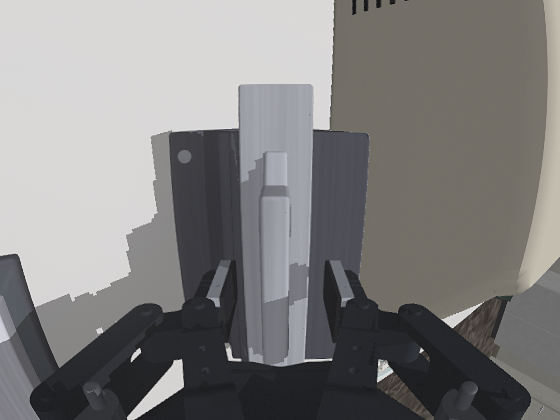

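The rib is centred at col 275, with the fingers at 230/330, so I close now.

Emit:
{"method": "servo_tool", "body": {"increments": [[0,-0.04,0,0,0,0,-0.4],[0,-0.04,0,0,0,0,-1],[0,-0.04,0,0,0,0,-1],[0,-0.04,0,0,0,0,-1],[0,-0.04,0,0,0,0,-1],[0,-0.04,0,0,0,0,-1],[0,-0.04,0,0,0,0,-1],[0,-0.04,0,0,0,0,-1]], "squeeze": 50}}

```text
clock: 3.17
ee_pos: [0.578, -0.1635, 0.0751]
tcp_rot: [0.258, 0.966, -0.027, -0.004]
contact_force: [-0.3, 4.4, 6.6]
grip_width: 0.128
```

Emit:
{"method": "servo_tool", "body": {"increments": [[0,0,-0.4,0,0,0,-1],[0,0,-1.0,0,0,0,-1],[0,0,-2.0,0,0,0,-1],[0,0,-3.0,0,0,0,-1],[0,0,-4.0,0,0,0,-1],[0,0,-4.8,0,0,0,-1],[0,0,-4.8,0,0,0,-1]]}}

```text
clock: 3.75
ee_pos: [0.5829, -0.1015, 0.1825]
tcp_rot: [0.257, 0.966, -0.026, -0.001]
contact_force: [0.5, -0.3, -4.1]
grip_width: 0.13
```

Run:
```python
from h import *; from rig import bot,imaging
s=bot.state(); print(s["ee_pos"],s["contact_force"],s["grip_width"])
for k in("wrist","scene"):
    c=imaging.camera(k); cv2.imwrite(f"pics/{k}3.png",c["img"][:,:,::-1]); 
th=-3.44
print(inc([*SC,.17],frame(DOWN,yaw(90+th)),s))
print(inc([.56,0.0,.20],frame(DOWN,yaw(42)),s))
```

```text
[ 0.58293224 -0.10153068  0.18250071] [ 0.46491787 -0.33781653 -4.09671164] 0.13049067175130274
[-1.679, -6.188, -2.991, 23.97, 22.69, -87.49]
[-1.116, -3.124, -2.611, 28.51, 11.03, -44.1]
```

View pics/wrist3.png

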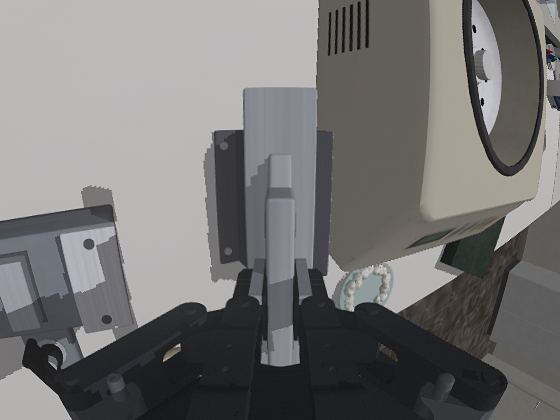

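View pics/scene3.png

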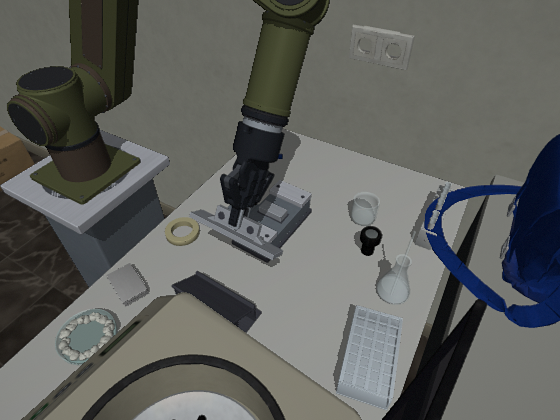

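The bar is held and clear of the rest; the rib is still square at col 280. Next I turn and carry it over the stage.

Emit:
{"method": "servo_tool", "body": {"increments": [[-0.3,-1.0,-1.0,7,2,-7,-1],[-0.7,-2.0,-2.0,14,5,-20,-1],[-1.1,-3.1,-2.6,28.5,11,-44,-1],[-1.1,-3.1,-2.6,28.5,11,-44,-1],[-1.1,-3.1,-2.6,28.5,11,-44,-1],[-1.1,-3.1,-2.6,28.5,11,-44,-1],[-1.1,-3.1,-2.6,28.5,11,-44,-1],[-1.1,-3.1,-2.6,28.5,11,-44,-1],[-1.1,-3.1,-2.6,28.5,11,-44,-1],[-1.1,-3.1,-2.6,28.5,11,-44,-1]]}}

```text
clock: 4.68
ee_pos: [0.5569, -0.0037, 0.1947]
tcp_rot: [-0.001, 0.935, 0.355, -0.005]
contact_force: [0.5, -0.3, -3.9]
grip_width: 0.127
```

Run:
```python
from h import *; from rig import bot,imaging
s=bot.state(); print(s["ee_pos"],s["contact_force"],s["grip_width"])
print(inc([*SC,.15],frame(DOWN,yaw(90-3.44)),s))
```

```text
[ 0.55689854 -0.00366663  0.19473442] [ 0.46374024 -0.32653365 -3.89829986] 0.12692233794752164
[1.813, -2.432, 1.786, -0.47, 0.37, -44.97]
```

Emit:
{"method": "servo_tool", "body": {"increments": [[1.8,-2.4,1.0,-0.5,0.4,-45,-1],[1.8,-2.4,1.8,-0.5,0.4,-45,-1],[1.8,-2.4,1.8,-0.5,0.4,-45,-1],[1.8,-2.4,1.8,-0.5,0.4,-45,-1],[1.8,-2.4,1.8,-0.5,0.4,-45,-1],[1.8,-2.4,1.8,-0.5,0.4,-45,-1],[1.8,-2.4,1.8,-0.5,0.4,-45,-1],[1.8,-2.4,1.8,-0.5,0.4,-45,-1],[1.8,-2.4,1.8,-0.5,0.4,-45,-1],[1.8,-2.4,1.8,-0.5,0.4,-45,-1]]}}

```text
clock: 5.52
ee_pos: [0.5497, 0.0713, 0.1491]
tcp_rot: [-0.0, 0.728, 0.685, -0.0]
contact_force: [0.9, -0.0, -3.7]
grip_width: 0.131
```

Run:
```python
from h import *; from rig import bot,imaging
s=bot.state(); print(s["ee_pos"],s["contact_force"],s["grip_width"],s["qpos"].round(2))
for k in("top","scene"):
    c=imaging.camera(k); cv2.imwrite(f"pics/{k}4.png",c["img"][:,:,::-1]); np.savez(f"pics/{k}4.npz",**c)
print(inc([*SC,.09],frame(DOWN,yaw(90-3.44)),s))
```

```text
[0.54971761 0.07125528 0.14911657] [ 0.86744209 -0.03921001 -3.72986556] 0.13090751759203131 [ 0.05  0.35  1.66 -0.    1.13  0.11]
[0.023, 0.011, 2.365, -0.02, 0.02, -0.03]
```

View pics/scene4.png

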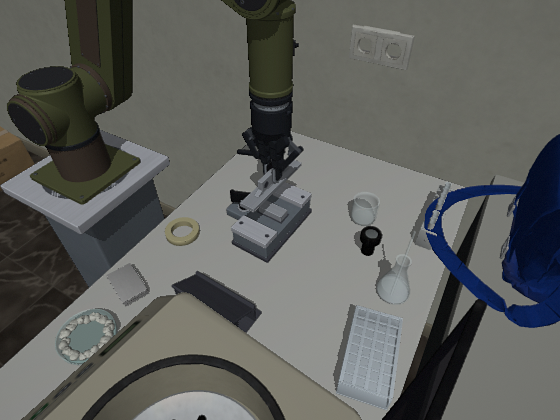

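View pics/top4.png

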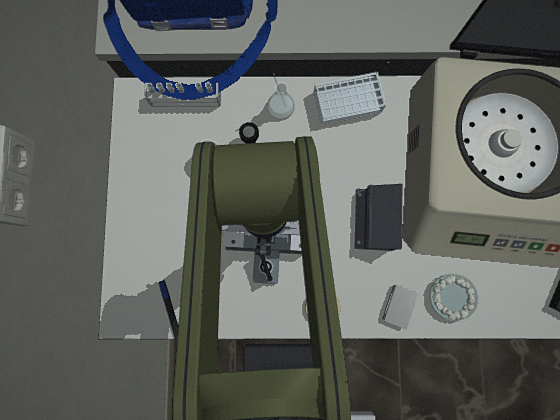

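Run:
```python
from h import *
for k in("top","scene"):
    c=dict(np.load(f"pics/{k}4.npz")); Q=cloud(c).reshape(-1,3)
    d=Q[:,:2]-SC; u=d@SX; v=d@SY
    m=(Q[:,2]>.125)&(Q[:,2]<.175)&(abs(u)<.017)&(abs(v)<.12)
    print(k,m.sum())
    for a in np.arange(-.11,.11,.01):
        mm=m&(v>=a)&(v<a+.01); 
        if mm.sum(): print(round(a,3),mm.sum(),np.median(Q[mm,2]).round(4), u[mm].min().round(3),u[mm].max().round(3))
    print(v[m].min(),v[m].max())
```

```text
top 318
-0.07 22 0.1426 -0.017 0.007
-0.06 63 0.1433 -0.016 0.011
-0.05 60 0.144 -0.016 0.006
-0.04 44 0.1433 -0.017 0.002
-0.03 4 0.142 -0.017 -0.013
0.03 3 0.1434 -0.017 -0.015
0.04 20 0.1416 -0.016 -0.006
0.05 30 0.1417 -0.016 -0.006
0.06 30 0.1423 -0.017 -0.006
0.07 26 0.1424 -0.017 -0.007
0.08 16 0.142 -0.016 -0.01
-0.06456155272515712 0.08625216083399602
scene 903
-0.1 41 0.1392 -0.015 0.017
-0.09 70 0.1424 -0.016 0.017
-0.08 53 0.1427 -0.015 0.017
-0.07 57 0.1426 -0.015 0.017
-0.06 66 0.1431 -0.016 0.017
-0.05 110 0.1522 -0.016 0.017
-0.04 79 0.1544 -0.017 0.017
-0.03 68 0.1574 -0.005 0.017
-0.02 95 0.1621 -0.01 0.017
-0.01 73 0.1614 -0.017 0.017
-0.0 18 0.1425 -0.006 0.017
0.01 12 0.1419 0.009 0.016
0.02 22 0.1422 0.006 0.017
0.03 26 0.1423 0.006 0.017
0.04 22 0.1422 0.005 0.017
0.05 18 0.1422 0.004 0.017
0.06 28 0.1416 -0.0 0.017
0.07 23 0.1413 -0.0 0.017
0.08 21 0.1413 0.001 0.017
0.09 1 0.1397 0.016 0.016
-0.09193113368512908 0.09066896285547739
```

Emit:
{"method": "servo_tool", "body": {"increments": [[0.02,0.01,0.6,0,0,0,-1],[0.02,0.01,1.2,0,0,0,-1],[0.02,0.01,1.8,0,0,0,-1],[0.02,0.01,2.3,0,0,0,-1],[0.02,0.01,2.5,0,0,0,-1],[0.02,0.01,2.6,0,0,0,-1],[0.02,0.01,2.6,0,0,0,-1],[0.02,0.01,2.6,0,0,0,-1]]}}

```text
clock: 6.28
ee_pos: [0.5509, 0.0716, 0.0849]
tcp_rot: [0.0, 0.728, 0.685, 0.0]
contact_force: [-0.4, -0.1, -4.1]
grip_width: 0.131
```

Emit:
{"method": "servo_tool", "body": {"increments": [[0,0,0.05,0,0,0,-1],[0,0,0.1,0,0,0,-1],[0,0,0.1,0,0,0,-1],[0,0,0.1,0,0,0,-1]]}}

```text
clock: 6.62
ee_pos: [0.5511, 0.0716, 0.0828]
tcp_rot: [0.001, 0.728, 0.685, 0.001]
contact_force: [0.1, -0.6, -3.4]
grip_width: 0.128
```

Emit:
{"method": "servo_tool", "body": {"increments": [[0,0,0.03,0,0,0,-1],[0,0,0.06,0,0,0,-1],[0,0,0.06,0,0,0,-1],[0,0,0.06,0,0,0,-1]]}}

```text
clock: 6.95
ee_pos: [0.5512, 0.0716, 0.0813]
tcp_rot: [0.001, 0.728, 0.685, 0.001]
contact_force: [0.0, -1.0, -1.6]
grip_width: 0.125
```

Emit:
{"method": "servo_tool", "body": {"increments": [[0,0,0.04,0,0,0,-1],[0,0,0.04,0,0,0,-1],[0,0,0.04,0,0,0,-1]]}}

```text
clock: 7.2
ee_pos: [0.5512, 0.0716, 0.0812]
tcp_rot: [0.001, 0.728, 0.685, 0.001]
contact_force: [-2.4, -0.2, 5.8]
grip_width: 0.125
```

Emit:
{"method": "servo_tool", "body": {"increments": [[0,0,0,0,0,0,-0.5],[0,0,0,0,0,0,-0.3],[0,0,0,0,0,0,-0.3],[0,0,0,0,0,0,-0.3],[0,0,-0.3,0,0,0,-0.3],[0,0,-0.6,0,0,0,-0.3],[0,0,-1.5,0,0,0,-0.3],[0,0,-2.5,0,0,0,-0.3],[0,0,-2.5,0,0,0,-0.3]]}}

```text
clock: 7.95
ee_pos: [0.5547, 0.0718, 0.1489]
tcp_rot: [0.004, 0.728, 0.685, 0.005]
contact_force: [1.0, -0.1, 0.1]
grip_width: 0.35
```

Run:
```python
from h import *; from rig import bot,imaging
s=bot.state(); print(s["ee_pos"],s["contact_force"],s["grip_width"])
for k in("top","scene"):
    c=imaging.camera(k); cv2.imwrite(f"pics/{k}5.png",c["img"][:,:,::-1]); np.savez(f"pics/{k}5.npz",**c)
    Q=cloud(c).reshape(-1,3)
    d=Q[:,:2]-SC; u=d@SX; v=d@SY
    m=(Q[:,2]>.068)&(Q[:,2]<.11)&(abs(u)<.022)&(abs(v)<.12)
    for a in np.arange(-.1,.1,.02):
        mm=m&(v>=a)&(v<a+.02); 
        if mm.sum(): print(round(a,3),mm.sum(),np.median(Q[mm,2]).round(4), u[mm].min().round(3),u[mm].max().round(3))
    print(v[m].min(),v[m].max())
cv2.imwrite("pics/s5c.png",cv2.resize(c["img"][150:300,180:360,::-1],None,fx=4,fy=4))
```

```text
[0.55474052 0.07179682 0.14889891] [ 1.00303583 -0.12521346  0.11910057] 0.3500359572591026
-0.08 46 0.0743 -0.016 0.016
-0.06 145 0.0748 -0.016 0.016
-0.04 84 0.0758 -0.016 0.013
-0.02 13 0.0737 -0.016 -0.01
0.02 12 0.0734 -0.016 -0.011
0.04 73 0.0747 -0.016 0.003
0.06 79 0.0747 -0.016 0.003
0.08 40 0.0739 -0.016 -0.0
-0.06814552936396394 0.0901764277740219
-0.1 89 0.0736 -0.014 0.02
-0.08 122 0.0744 -0.014 0.02
-0.06 165 0.0761 -0.014 0.02
-0.04 141 0.0855 -0.014 0.02
-0.02 128 0.086 -0.003 0.02
0.0 126 0.087 -0.003 0.02
0.02 117 0.0886 -0.004 0.02
0.04 59 0.075 -0.002 0.021
0.06 78 0.0741 -0.014 0.021
0.08 40 0.0743 -0.014 0.02
-0.09221048155715612 0.09009014366853951
```

View pics/s5c.png

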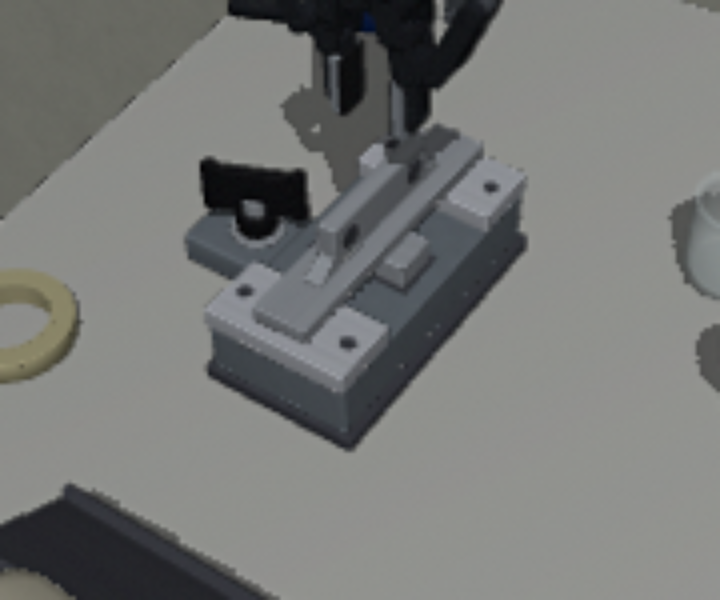

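The picture shows the bar balanced over the pad, covering both lands, and centred to about 1 mm, with both ends' tops at about 0.074 m. I shut the fingers and go over the left end.

Run:
```python
from h import *; from rig import bot
s=bot.state()
for sg in (1,-1): 
    p=SC+sg*.075*SY; print(p,inc([*p,.1],frame(DOWN,yaw(90-3.44)),s))
```

```text
[0.5545   0.146665] [3.0, -0.11, 1.826, 0.38, -0.03, -0.03]
[ 0.5455   -0.003065] [-3.0, -0.107, 1.822, 0.38, -0.03, -0.03]
```

Emit:
{"method": "servo_tool", "body": {"increments": [[0,0,0,0.4,0,0,-1],[1.0,-0.1,0,0.4,0,0,-1],[2.0,-0.1,0,0.4,0,0,-1],[3.0,-0.1,0,0.4,0,0,-1],[3.0,-0.1,0.5,0.4,0,0,-1],[3.0,-0.1,1.3,0.4,0,0,-1],[3.0,-0.1,2.0,0.4,0,0,-1],[3.0,-0.1,2.4,0.4,0,0,-1],[3.0,-0.1,2.6,0.4,0,0,-1],[3.0,-0.1,2.6,0.4,0,0,-1]], "squeeze": 40}}

```text
clock: 8.88
ee_pos: [0.5537, 0.1463, 0.0789]
tcp_rot: [-0.001, 0.728, 0.685, -0.001]
contact_force: [-0.2, -0.1, -0.2]
grip_width: -0.002
```

Emit:
{"method": "servo_tool", "body": {"increments": [[0,0,0.05,0,0,0,-1],[0,0,0.1,0,0,0,-1],[0,0,0.15,0,0,0,-1],[0,0,0.2,0,0,0,-1],[0,0,0.2,0,0,0,-1]]}}

```text
clock: 9.3
ee_pos: [0.5539, 0.1463, 0.0743]
tcp_rot: [-0.001, 0.728, 0.685, -0.001]
contact_force: [0.7, -0.9, 0.1]
grip_width: 0.0
```

Emit:
{"method": "servo_tool", "body": {"increments": [[0,0,0.04,0,0,0,-1],[0,0,0.08,0,0,0,-1],[0,0,0.12,0,0,0,-1],[0,0,0.12,0,0,0,-1]]}}

```text
clock: 9.63
ee_pos: [0.554, 0.1465, 0.0713]
tcp_rot: [-0.001, 0.728, 0.685, -0.001]
contact_force: [-0.7, 0.4, 1.1]
grip_width: 0.0
```

Now it's rocking under a light load; a little further to reach the land.

Emit:
{"method": "servo_tool", "body": {"increments": [[0,0,0.04,0,0,0,-1],[0,0,0.06,0,0,0,-1],[0,0,0.06,0,0,0,-1]]}}

```text
clock: 9.88
ee_pos: [0.5542, 0.1465, 0.0708]
tcp_rot: [-0.001, 0.728, 0.685, -0.001]
contact_force: [-1.8, -0.2, 8.0]
grip_width: -0.003
```

Emit:
{"method": "servo_tool", "body": {"increments": [[0,0,0.03,0,0,0,-1],[0,0,0.03,0,0,0,-1],[0,0,0.03,0,0,0,-1],[0,0,0.03,0,0,0,-1],[0,0,0.03,0,0,0,-1]]}}

```text
clock: 10.3
ee_pos: [0.5542, 0.1465, 0.0709]
tcp_rot: [-0.001, 0.728, 0.685, -0.0]
contact_force: [-1.3, 0.5, 5.8]
grip_width: -0.004
```

Run:
```python
from h import *; from rig import bot,imaging
c=imaging.camera("scene")
cv2.imwrite("pics/s6c.png",cv2.resize(c["img"][150:300,180:360,::-1],None,fx=4,fy=4))
```

```text
(no output)
```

View pics/s6c.png

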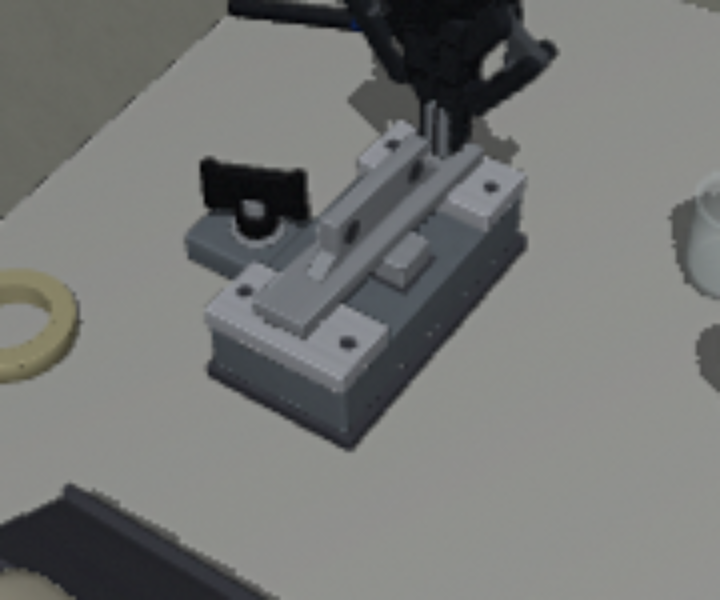

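The fingers press at about (440,150) in the crop and the near (right) end is raised. The left step is done with 6–8 N at z 0.071. Now I go over to the right end.

Emit:
{"method": "servo_tool", "body": {"increments": [[0,0,-0.3,0,0,0,-1],[0,0,-1.0,0,0,0,-1],[0,0,-2.0,0,0,0,-1],[0,0,-2.6,0,0,0,-1],[-1.5,0,-2.6,0,0,0,-1],[-3.0,0,-2.6,0,0,0,-1],[-4.5,0,-2.6,0,0,0,-1],[-6.0,0,-2.6,0,0,0,-1],[-6.0,0,-2.6,0,0,0,-1],[-6.0,0,-2.0,0,0,0,-1],[-6.0,0,-1.2,0,0,0,-1],[-6.0,0,-1.2,0,0,0,-1]]}}

```text
clock: 11.35
ee_pos: [0.5427, -0.0033, 0.0984]
tcp_rot: [-0.003, 0.729, 0.685, -0.002]
contact_force: [-1.1, 1.3, -0.8]
grip_width: -0.001
```

Run:
```python
from h import *; from rig import bot,imaging
c=imaging.camera("scene")
cv2.imwrite("pics/s7c.png",cv2.resize(c["img"][150:300,180:360,::-1],None,fx=4,fy=4))
```

```text
(no output)
```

View pics/s7c.png

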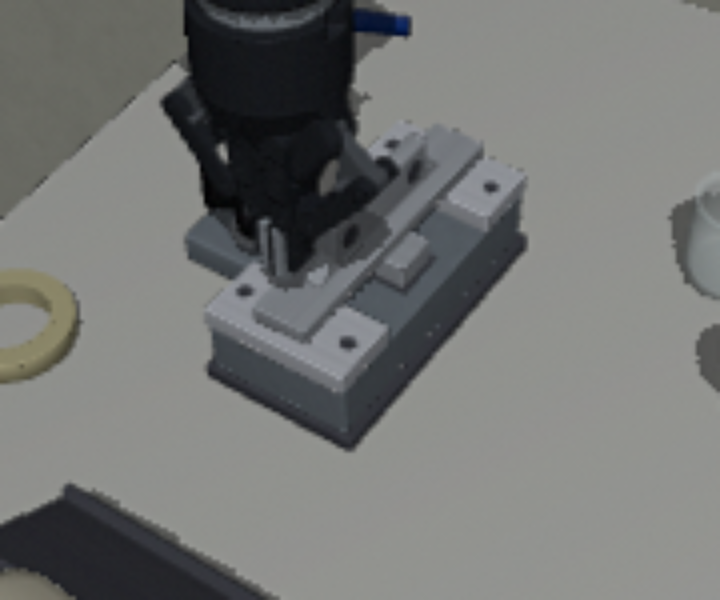

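Emit:
{"method": "servo_tool", "body": {"increments": [[0,0.1,0.2,0,0,0,-1],[0,0.1,0.4,0,0,0,-1],[0,0.1,0.55,0,0,0,-1],[0,0.1,0.65,0,0,0,-1],[0,0.1,0.75,0,0,0,-1],[0,0.1,0.85,0,0,0,-1],[0,0.1,0.95,0,0,0,-1],[0,0.1,1.0,0,0,0,-1],[0,0.1,1.0,0,0,0,-1]]}}

```text
clock: 12.15
ee_pos: [0.5454, -0.0032, 0.0742]
tcp_rot: [-0.003, 0.728, 0.685, -0.002]
contact_force: [0.7, -0.2, -0.7]
grip_width: 0.002
```

Emit:
{"method": "servo_tool", "body": {"increments": [[0,0,0.04,0,0,0,-1],[0,0,0.08,0,0,0,-1],[0,0,0.12,0,0,0,-1],[0,0,0.14,0,0,0,-1],[0,0,0.14,0,0,0,-1]]}}

```text
clock: 12.57
ee_pos: [0.5456, -0.0034, 0.071]
tcp_rot: [-0.002, 0.728, 0.685, -0.002]
contact_force: [0.2, -0.7, 2.1]
grip_width: 0.003
```

Emit:
{"method": "servo_tool", "body": {"increments": [[0,0,0.04,0,0,0,-1],[0,0,0.06,0,0,0,-1],[0,0,0.06,0,0,0,-1],[0,0,0.06,0,0,0,-1],[0,0,0.06,0,0,0,-1],[0,0,0.06,0,0,0,-1]]}}

```text
clock: 13.07
ee_pos: [0.5457, -0.0034, 0.0708]
tcp_rot: [-0.002, 0.728, 0.685, -0.002]
contact_force: [-1.4, -0.9, 11.4]
grip_width: 0.001
```

Emit:
{"method": "servo_tool", "body": {"increments": [[0,0,0,0,0,0,-1],[0,0,0,0,0,0,-1],[0,0,-0.3,0,0,0,-1],[0,0,-1.0,0,0,0,-1],[0,0,-2.0,0,0,0,-1],[0,0,-3.0,0,0,0,-1],[0,0,-4.0,0,0,0,-1],[0,0,-4.0,0,0,0,-1]]}}

```text
clock: 13.73
ee_pos: [0.5497, -0.0035, 0.1759]
tcp_rot: [0.001, 0.728, 0.685, 0.001]
contact_force: [0.7, 0.1, 0.3]
grip_width: 0.003
```

Run:
```python
from h import *; from rig import bot,imaging
s=bot.state()
for k in("top","scene"):
    c=imaging.camera(k); cv2.imwrite(f"pics/{k}8.png",c["img"][:,:,::-1])
    Q=cloud(c).reshape(-1,3)
    d=Q[:,:2]-SC; u=d@SX; v=d@SY
    m=(Q[:,2]>.066)&(Q[:,2]<.11)&(abs(u)<.022)&(abs(v)<.12)
    for a in np.arange(-.1,.1,.02):
        mm=m&(v>=a)&(v<a+.02); 
        if mm.sum(): print(round(a,3),mm.sum(),np.median(Q[mm,2]).round(4), u[mm].min().round(3),u[mm].max().round(3))
    m2=(Q[:,2]>.064)&(Q[:,2]<.078)&(u<-.05)&(u>-.12)&(abs(v)<.04)
    if m2.sum()>20: print(cv2.minAreaRect((Q[m2,:2]*1000).astype(np.float32)),m2.sum())
cv2.imwrite("pics/s8c.png",cv2.resize(c["img"][150:300,180:360,::-1],None,fx=4,fy=4))
K=[.467,.0766]
print(inc([*K,.16],frame(DOWN,yaw(19.4)),s))
```

```text
-0.08 18 0.074 -0.015 -0.005
-0.06 68 0.0746 -0.016 0.011
-0.02 11 0.0764 -0.013 0.017
0.0 154 0.076 -0.019 0.022
0.02 157 0.0762 -0.016 0.018
0.04 144 0.0752 -0.016 0.017
0.06 152 0.0741 -0.016 0.018
0.08 79 0.0743 -0.016 0.017
((482.16339111328125, 81.7344741821289), (30.913637161254883, 9.469657897949219), 20.330320358276367) 53
-0.1 96 0.0736 -0.014 0.02
-0.08 121 0.074 -0.015 0.02
-0.06 171 0.0759 -0.015 0.02
-0.04 147 0.0833 -0.015 0.02
-0.02 130 0.0867 -0.003 0.02
0.0 125 0.085 -0.003 0.02
0.02 126 0.0859 -0.003 0.02
0.04 65 0.0748 -0.004 0.02
0.06 76 0.0741 -0.013 0.02
0.08 44 0.0742 -0.015 0.02
((469.3188781738281, 75.64140319824219), (61.85865020751953, 13.273999214172363), 19.614444732666016) 120
[2.998, -3.501, 0.623, 0.19, -0.14, 67.11]
```

View pics/s8c.png

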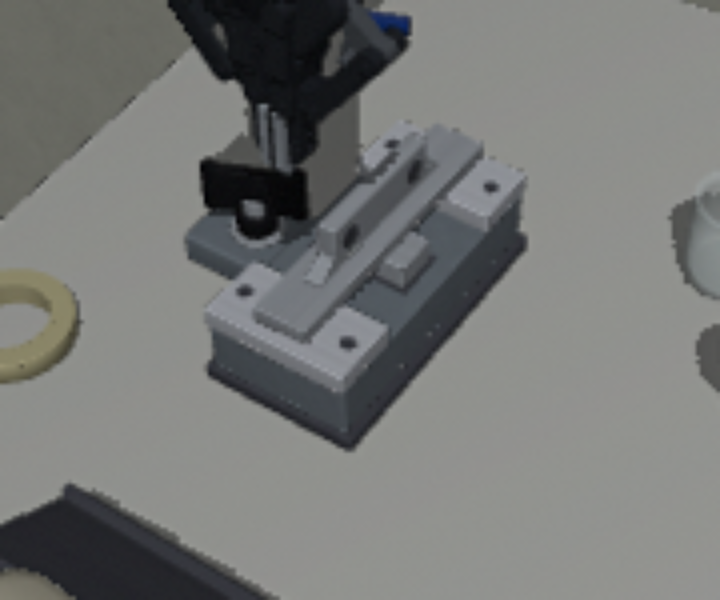

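The bar is level again after rocking (both ends' tops at 0.074 m) and the knob is unchanged (blade at 19.5°). Next I move over the knob.

Emit:
{"method": "servo_tool", "body": {"increments": [[0.5,-0.6,0,0.2,-0.1,7,-0.2],[1.0,-1.3,0,0.2,-0.1,20,-0.2],[2.0,-2.3,0.3,0.2,-0.1,40,-0.2],[3.0,-3.5,0.6,0.2,-0.1,67,-0.2],[3.0,-3.5,0.6,0.2,-0.1,67,-0.2],[3.0,-3.5,0.6,0.2,-0.1,67,-0.2],[3.0,-3.5,0.6,0.2,-0.1,67,-0.2],[3.0,-3.5,0.6,0.2,-0.1,67,-0.2],[3.0,-3.5,0.6,0.2,-0.1,67,-0.2],[3.0,-3.5,0.6,0.2,-0.1,67,-0.2],[3.0,-3.5,0.6,0.2,-0.1,67,-0.2],[3.0,-3.5,0.6,0.2,-0.1,67,-0.2]]}}

```text
clock: 14.83
ee_pos: [0.4632, 0.0768, 0.1562]
tcp_rot: [-0.001, 0.985, 0.17, -0.004]
contact_force: [1.0, -0.2, 0.5]
grip_width: 0.401
```

Run:
```python
from h import *; from rig import bot,imaging
s=bot.state(); print(s["ee_pos"],s["qpos"].round(2))
c=imaging.camera("wrist"); cv2.imwrite("pics/w9.png",c["img"][:,:,::-1])
for z in (.09,.052): print(inc([.467,.0766,z],frame(DOWN,yaw(19.4)),s))
```

```text
[0.46321928 0.07678671 0.15618544] [0.07 0.24 1.82 0.   1.09 1.3 ]
[0.161, 0.068, 2.646, -0.22, 0.46, 0.2]
[0.173, 0.074, 4.166, -0.22, 0.46, 0.2]
```

View pics/w9.png

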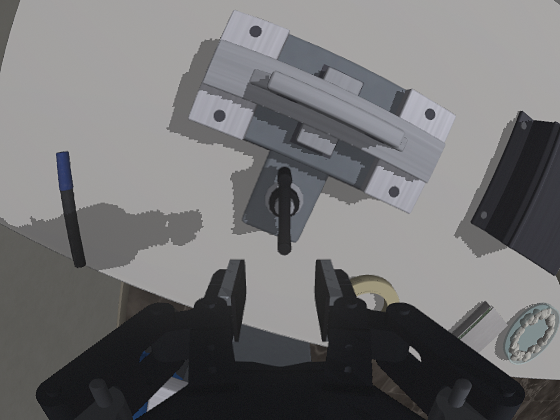

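The blade sits at col 284, upright in the picture and midway between the fingers (240/318), so I descend.

Emit:
{"method": "servo_tool", "body": {"increments": [[0.16,0.07,0.8,-0.2,0.5,0.2,-0.2],[0.16,0.07,1.6,-0.2,0.5,0.2,-0.2],[0.17,0.07,2.4,-0.2,0.5,0.2,-0.2],[0.17,0.07,3.2,-0.2,0.5,0.2,-0.2],[0.17,0.07,3.8,-0.2,0.5,0.2,-0.2],[0.17,0.07,4.15,-0.2,0.5,0.2,-0.2],[0.17,0.07,4.15,-0.2,0.5,0.2,-0.2],[0.17,0.07,4.15,-0.2,0.5,0.2,-0.2]]}}

```text
clock: 15.55
ee_pos: [0.467, 0.0766, 0.0523]
tcp_rot: [-0.0, 0.986, 0.169, 0.0]
contact_force: [0.1, 0.5, 0.2]
grip_width: 0.398
```

Run:
```python
from h import *; from rig import bot,imaging
s=bot.state()
c=imaging.camera("wrist"); cv2.imwrite("pics/w10.png",c["img"][:,:,::-1])
print(s["ee_pos"],inc([.467,.0766,.052],frame(DOWN,yaw(19.4)),s))
```

```text
[0.46696073 0.07663512 0.052344  ] [0.001, 0.002, 0.014, -0.03, -0.01, 0.02]
```

View pics/w10.png

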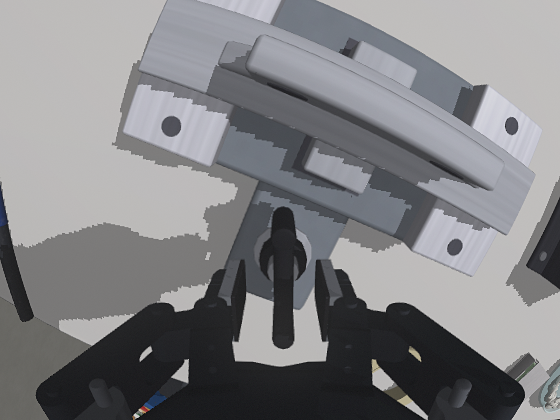

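Emit:
{"method": "servo_tool", "body": {"increments": [[0,0,0,0,0,0,-0.6],[0,0,0,0,0,0,-1],[0,0,0,0,0,0,-1],[0,0,0,0,0,0,-1],[0,0,0,0,0,0,-1],[0,0,0,0,0,0,-1],[0,0,0,0,0,0,-1]], "squeeze": 50}}

```text
clock: 16.18
ee_pos: [0.4689, 0.076, 0.0541]
tcp_rot: [0.001, 0.986, 0.169, 0.002]
contact_force: [-0.1, -4.4, 6.8]
grip_width: 0.092
```

Emit:
{"method": "servo_tool", "body": {"increments": [[0,0,0,0,0,2,-1],[0,0,0,0,0,5,-1],[0,0,0,0,0,8,-1],[0,0,0,0,0,11,-1],[0,0,0,0,0,14,-1],[0,0,0,0,0,17,-1],[0,0,0,0,0,20,-1],[0,0,0,0,0,23,-1],[0,0,0,0,0,26,-1],[0,0,0,0,0,29,-1],[0,0,0,0,0,30,-1],[0,0,0,0,0,30,-1]]}}

```text
clock: 17.18
ee_pos: [0.469, 0.0751, 0.0542]
tcp_rot: [0.001, 0.996, -0.092, 0.003]
contact_force: [-0.1, -5.5, -2.2]
grip_width: 0.091
```

Run:
```python
from h import *; from rig import bot,imaging
s=bot.state(); print(s["ft_torque"],s["contact_force"])
c=imaging.camera("wrist"); cv2.imwrite("pics/w11.png",c["img"][:,:,::-1])
print(s["ee_pos"],inc([.467,.0766,.052],frame(DOWN,yaw(-40.7)),s))
```

```text
[-0.83188073 -0.16362045  0.00422637] [-0.06236224 -5.47673834 -2.19803428]
[0.46903616 0.07514459 0.05420189] [-0.091, -0.042, 0.088, -0.03, -0.3, 30.15]
```

View pics/w11.png

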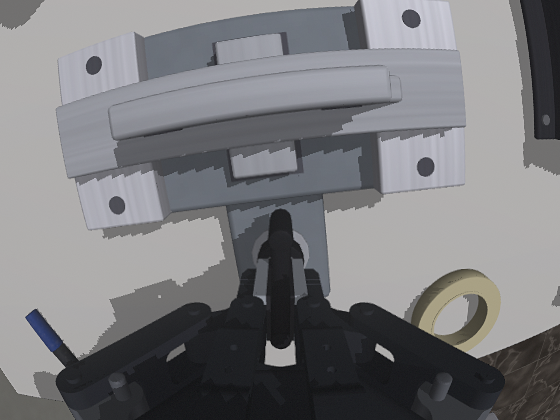

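The blade (col 281) has followed the turn, and the bar is in place and level. I turn the other half.

Emit:
{"method": "servo_tool", "body": {"increments": [[0,0,0,0,0,2,-1],[0,0,0,0,0,5,-1],[0,-0.02,0,0,0,8,-1],[0,-0.02,0,0,0,11,-1],[0,-0.04,0,0,0,14,-1],[0,-0.04,0,0,0,17,-1],[0,-0.04,0,0,0,20,-1],[0,-0.04,0,0,0,23,-1],[0,-0.04,0,0,0,26,-1],[0,-0.04,0,0,0,28,-1],[0,-0.04,0,0,0,29,-1],[0,-0.04,0,0,0,29,-1]]}}

```text
clock: 18.23
ee_pos: [0.4687, 0.0744, 0.0542]
tcp_rot: [0.001, 0.941, -0.338, 0.003]
contact_force: [-0.4, -8.5, -1.8]
grip_width: 0.088
```

Run:
```python
from h import *; from rig import bot,imaging
s=bot.state(); print(s["ft_torque"],s["contact_force"],s["qpos"].round(2))
c=imaging.camera("wrist"); cv2.imwrite("pics/w12.png",c["img"][:,:,::-1])
print(s["ee_pos"],inc([.467,.0766,.052],frame(DOWN,yaw(-40.7)),s))
```

```text
[-1.38147745 -0.01398829  0.05225747] [-0.43763803 -8.54189152 -1.75160574] [ 0.07  0.39  1.94 -0.01  0.81  2.34]
[0.46873325 0.0744242  0.05419508] [-0.109, -0.023, 0.087, 0.04, -0.36, 1.22]
```

View pics/w12.png

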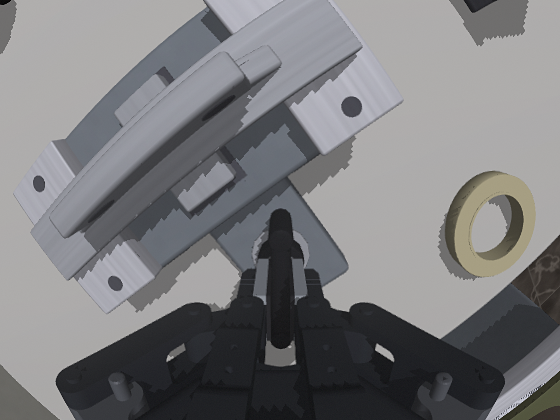

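The wing should be within about 1.2° (0.02 rad) of the stop. I nudge it 1.5° further, hold, then open and lift.

Emit:
{"method": "servo_tool", "body": {"increments": [[0,0,0,0,0,1.5,-1],[0,0,0,0,0,1.5,-1],[0,0,0,0,0,1.5,-1],[0,0,0,0,0,1.5,-0.6],[0,0,0,0,0,1.5,-0.2],[0,0,0,0,0,1.5,-0.2],[0,0,0,0,0,1.5,-0.2],[0,0,-0.4,0,0,1.5,-0.2],[0,0,-1.2,0,0,1.5,-0.2],[0,0,-2.2,0,0,1.5,-0.2],[0,0,-3.4,0,0,1.5,-0.2],[0,0,-4.6,0,0,1.5,-0.2]]}}

```text
clock: 19.28
ee_pos: [0.4675, 0.0751, 0.1701]
tcp_rot: [0.002, 0.937, -0.35, 0.002]
contact_force: [1.2, -0.0, -0.8]
grip_width: 0.403
```

Emit:
{"method": "servo_tool", "body": {"increments": [[-1,0,-1,0,0,0,-0.2],[-1,0,-2,0,0,0,-0.2],[-1,0,-3,0,0,0,-0.2],[-1,0,-3.5,0,0,0,-0.2],[-1,0,-3.5,0,0,0,-0.2],[-1,0,-3.5,0,0,0,-0.2]]}}

```text
clock: 19.78
ee_pos: [0.4486, 0.0921, 0.2579]
tcp_rot: [0.001, 0.937, -0.35, 0.003]
contact_force: [0.4, 0.5, -1.2]
grip_width: 0.403
```

Run:
```python
from h import *; from rig import bot,imaging
s=bot.state(); print(s["ee_pos"],s["contact_force"],s["clock"])
for k in("top","scene"):
    c=imaging.camera(k); cv2.imwrite(f"pics/{k}13.png",c["img"][:,:,::-1])
    Q=cloud(c).reshape(-1,3)
    d=Q[:,:2]-SC; u=d@SX; v=d@SY
    m=(Q[:,2]>.066)&(Q[:,2]<.11)&(abs(u)<.022)&(abs(v)<.12)
    for a in np.arange(-.1,.1,.02):
        mm=m&(v>=a)&(v<a+.02); 
        if mm.sum(): print(round(a,3),mm.sum(),np.median(Q[mm,2]).round(4), u[mm].min().round(3),u[mm].max().round(3))
    if m.any(): print(v[m].min(),v[m].max())
    m2=(Q[:,2]>.064)&(Q[:,2]<.078)&(u<-.05)&(u>-.12)&(abs(v)<.04)
    if m2.sum()>20: print(cv2.minAreaRect((Q[m2,:2]*1000).astype(np.float32)),m2.sum())
```

```text
[0.44855374 0.09208994 0.25790173] [ 0.37201059  0.46879334 -1.17643598] 19.7833
-0.1 71 0.0703 -0.016 0.016
-0.08 147 0.0706 -0.016 0.018
-0.06 65 0.071 -0.013 0.017
-0.04 39 0.0702 0.005 0.018
-0.02 63 0.0723 -0.015 0.018
0.0 123 0.0766 -0.015 0.018
0.02 131 0.0917 -0.013 0.018
0.04 142 0.0715 -0.016 0.018
0.06 149 0.0705 -0.016 0.018
0.08 80 0.0709 -0.016 0.017
-0.08914692198889902 0.09077486099210906
-0.1 72 0.0705 -0.014 0.02
-0.08 116 0.0704 -0.013 0.021
-0.06 155 0.0729 -0.013 0.02
-0.04 140 0.0825 -0.013 0.02
-0.02 128 0.0828 -0.004 0.02
0.0 124 0.0838 -0.004 0.02
0.02 117 0.0833 -0.003 0.02
0.04 62 0.0712 -0.002 0.02
0.06 74 0.0704 -0.013 0.02
0.08 41 0.0703 -0.014 0.02
-0.09083028905229677 0.09013262421706948
((469.0661315917969, 74.81568908691406), (9.705467224121094, 62.33248519897461), 49.14207458496094) 89
```

View pics/scene13.png

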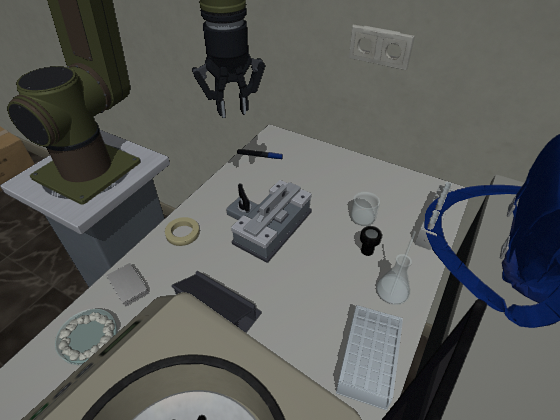

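View pics/top13.png

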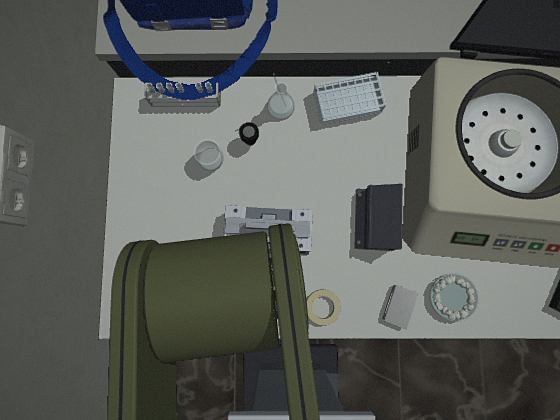

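The scene view shows the bar flat on both lands, with the bed top at 0.0705 m at both ends and centred to 1 mm. The blade is at −41° (stop at −40.7°), and the tape, jar and eyepiece are where they were. The arm is clear, so I hand in.

Emit:
{"method": "servo_tool", "body": {"increments": [[0,0,0,0,0,0,-0.2],[0,0,0,0,0,0,-0.2],[0,0,0,0,0,0,-0.2],[0,0,0,0,0,0,-0.2]]}}

```text
clock: 20.22
ee_pos: [0.447, 0.0918, 0.2554]
tcp_rot: [0.002, 0.937, -0.35, 0.0]
contact_force: [-0.3, -0.0, 0.8]
grip_width: 0.402
```

```bash
python3 -c "
from rig import bot
print(bot.job_done(), bot.state()['clock'])"
```

```text
the job is handed in; nothing more can be done
the job is handed in; nothing more can be done
```

I took the straightedge off its rest, laid it centred over the proud pad and let go. I pressed the left end down with about 6–8 N and then the right with about 11 N; it rocked and levelled again. Then I turned the knob clockwise about 60° to its stop and backed the arm away. The job is handed in; the clock read about 20 s of the 64 s allowed.

My last checks, from both cameras before handing in:
- **Straightedge:** bed top at about 0.0705 m at both ends, so it lies level on the lands, centred within about 1 mm along its length and about 3 mm across it.
- **Knob:** the blade is at −41° against −40.7° expected at the stop. Only the scene camera could see it, because the arm hid it from the top camera.
- **Bystanders:** the tape roll, eyepiece and jar look unmoved. I judged this by eye from the pictures and did not measure their positions again.

No check failed. One early reading disagreed: a plane fit to the noisy depth on the tilted bar gave a 39° slope, so I used the stated 30°, and the grasp confirmed it.

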